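# Weigh the cocoa shaker on the sliding-poise counter scale

### The job

Weigh the cocoa shaker on the counter scale: stand it gently upright in the middle of the pan and slide the poise along the notched beam until the pointer comes to rest between the two bars of the gate, with the poise hanging free and settled in a notch. Leave the tamper and the milk pitcher where they are.

Things in the scene. Friction and masses are not known exactly. Their poses are not given: they have to be found in the camera images.
- scale: fixed steel counter scale: base plate 100 x 450 mm, forked pillar (130 mm high), gate plate (144 mm high). Origin on the board, 16 mm above the work surface, straight below the beam's pivot, which is 115 mm above it. x: across the beam, away from the robot; y: along the beam to poise, pointer and gate (robot's left, turned up to 0.25 rad); the pan is on the -y arm.
- beam (a joint): beam tilt, rad: 0 = level, pointer centred; positive = pointer end up = pan too heavy: poise must go outward (+y); negative: inward. Stops at -0.07 and 0.07. Sprung and damped, at rest about 1 s after release; each notch off tilts it 0.038. Empty with the poise in notch 0 it is level. With the shaker on the pan and the poise lifted clear it rises to the +0.07 stop.
- zero_notch (a point): point on the beam, moving with it: where the poise's pin centre lies when seated in notch 0, the innermost; 55 mm from the pivot, 5.9 mm above the pivot line. Axes as the scale's, tilting with the beam. 13 V-shaped notches, 0 to 12, lie 12 mm apart along +y on top of the 10 mm wide beam; the pin must rise 4.3 mm to pass a tooth.
- pointer_tip (a point): tip of the black needle (6 mm high) at the outer end of the beam, 282 mm from the pivot (moves with the beam).
- gate_centre (a point): fixed point where the pointer tip stands when the beam is level. A white plate behind the needle carries two dark horizontal bars, 11.7 mm above and below this height (19 mm free between them); with the needle between them the beam is within 0.025 rad of level.
- poise: loose brass sliding weight, 300 g: closed stirrup 40 x 36 x 117 mm, hung round the beam by a pin that sits in a notch (at first notch 0). Origin at the pin's centre; z up, y along the beam. Grip plate: 12 mm thick across the beam, 30 mm along it, 20 to 60 mm above the origin. It lifts at most 15 mm off its notch, 3 mm side play. Each notch outward balances 40 g on the pan.
- pan: round steel pan on the short arm, 116 mm across, rim 7 mm above its floor. Origin at the centre of the floor, about 145 mm above the scale's origin, 90 mm from the pivot towards -y. It stays level and sinks up to 6 mm under load; where the load stands on it does not change the balance.
- cocoa_shaker: upright steel cocoa shaker with a perforated domed top, 105 mm tall: body 64 mm across up to 72 mm, dome 67 mm across above. Origin at the centre of its underside, z up. It starts standing on the board. Its fill, and so its weight, is unknown: 160 to 450 g.
- tamper: bystander: coffee tamper, 58 mm steel base, turned wooden handle, 94 mm tall, standing on the board; origin at the centre of its underside.
- pitcher: bystander: small steel milk pitcher, 66 mm across, 101 mm with handle and spout, 81 mm tall, standing on the board; origin at its underside, its handle towards its -y.

How it is judged:
At the end, for the whole second after the job is handed in: The shaker stands upright (within 0.08 rad) on the pan, its centre within 30 mm of the pan's; the beam is at rest within 0.025 rad of level, so the pointer stands between the gate's bars; the poise hangs at rest in a notch, not on a tooth; everything is released (horizontal distance between cocoa_shaker and pan below 0.03 m and angle between cocoa_shaker's own z axis and vertical below 0.08 rad and contact force between cocoa_shaker and pan above 0.8 N and value of joint beam between -0.025 and 0.025 rad and velocity of joint beam between -0.05 and 0.05 rad/s and z of poise in the frame of zero_notch between -0.002 and 0.002 m and linear speed of poise below 0.02 m/s); the robot touches nothing.
It fails at once if the tamper is moved more than 20 mm or tipped (distance of tamper from where it was at the start of the episode above 0.02 m or angle between tamper's own z axis and vertical above 0.3 rad).
It fails at once if the milk pitcher is moved more than 20 mm or tipped (distance of pitcher from where it was at the start of the episode above 0.02 m or angle between pitcher's own z axis and vertical above 0.3 rad).
It fails at once if the shaker is pressed or dropped on the pan with more than 40 N (contact force between cocoa_shaker and pan above 40 N).
It also fails if it takes over 61 s, if anything falls off the work surface, if the arm or the gripper's body presses on something with over 40 N, if the wrist force passes 120 N, or if a joint passes its speed limit or range.

### The arm

A 7-joint arm with a two-finger parallel gripper is mounted at the origin on a cart in front of the work surface, level with it; the furniture and walls round the work are solid. World frame = base frame: x ahead of the robot, y to its left, z up, the work surface at z = 0. Lengths are in m, angles in rad, forces in N, time in s.
With the tool pointing down it reaches from about 0.425 to 0.875 m from the base axis. Payload 4.7 kg.
Tool frame: the origin (TCP) lies midway between the tips of the shut fingers; the grasp point (between the pads) lies 19 mm behind it; z points along the fingers, y is the line along which they close (so a half turn about z gives the same grasp; the last joint's range is limited). The gripper opens to 87 mm and grips with 3 to 60 N. Pads are 19 mm wide; open, the fingers measure 117 mm over their backs; the gripper's body (75 mm by 190 mm) begins 51 mm behind the grasp point.
Start: joints at [1.319, 0.321, -0.07, 1.45, 0.023, 1.371, -0.057], TCP at [0.171, -0.627, 0.223] pointing down, gripper open.
Joint ranges: [-2.86, 2.86], [-0.3, 2.09], [-1.38, 1.24], [0.06, 2.45], [-1.56, 4.7], [0.09, 2.05], [-2.69, 2.69]. Speed limits (rad/s): [2.57, 2.57, 3.14, 3.14, 3.14, 3.14, 3.14].

### API

Orientations are given as a rotation vector (axis times angle).
In Python, from bench import ctrl, get_image, calibration gives the robot as it stands.
- The arm moves only by the tool apply_moves, never from a script. Its arguments are lists of equal length, an entry for each row: "dp": the shift along the tool's x, y, z in m, a list of three; "twist": the turn, a rotation vector about the tool's x, y, z in rad, a list of three; "fingers": the closure, from 0 (fully open) to 1 (shut). In form: {"dp": [[dx, dy, dz], ...], "twist": [[ax, ay, az], ...], "fingers": [fingers, ...]}. A call has 1 to 10 rows; each row shifts and turns the commanded pose from where the row before left it, along the tool's axes as they then stand; what a row does not reach is not made up. A row lasts 1/10 s, in which the tool goes at most 50 mm and 8.59 degrees, less where a joint would pass 70% of its speed; a pose out of reach is approached as far as the arm can. A call is refused whole if a number of a shift passes 0.05 or a number of a turn 0.15, either way. A call with a gripper value outside its range is refused whole. The fingers move at their own pace and stop on an object; "newtons" is the grip in N (left out, the last holds). Time passes only in rows, so rows that do not move let the fingers close. It gives the time, the measured TCP pose, the force, the opening and the grip force at its end, in the units of the state.
- ctrl.get_state(): the state, without advancing time (a new reading comes with each control period).
- get_image(name): name is "scene" or "top"; returns the picture (384x512x3 uint8, red, green, blue); there is no depth.
- calibration(name): a dict with "fx", "fy", "cx", "cy" (pixels), "eye" and "attitude" of the camera in the world. Camera axes: x right, y up, looking along -z (the intrinsics and any distortion apply to the point x, -y, -z); pixel columns grow to the right and rows downward; lengths in m; the calibration is good to about 2 mm. A picture is of the moment at which its call begins. calibration takes no time and is no camera call.
- ctrl.close_job(): hands the job in; it is judged then, once.
The state is a dict: "time": time; "joint_positions": joint angles; "qd": joint speeds; "joint_torque": joint torques, N m; "position": TCP position; "tool_rot": TCP orientation; "ft_force": force on the tool from outside, world axes, zero at the start; "torque": the same for the moment, N m; "grip_width": opening from 0.0 (shut) to 1.0 (fully open); "grip_force": force on a finger pad.
Only numpy, scipy, OpenCV 4.12 (cv2) and the standard library are available. Lean on these libraries where they do the work, as an engineer would, in place of code of your own. Each camera call takes 0.05 s, during which the arm holds its last target. There are 200 camera calls.

## Working session

There is one attempt and no reset: what is moved stays moved. The work goes in short steps, Python scripts to look and compute and a tool call to move; the robot and the scene stay as the last step left them, time stands still between calls to the robot, and variables do not carry over. Pictures are saved under pics/ and viewed, at most 10 in all, crops included, and the job is handed in when it is done.

Besides the shell and the picture viewer there is one more tool, called after ">>>" as name(argument=value, ...), one argument or row to a line, values as JSON. apply_moves: Moves the arm, as the interface text tells. Its arguments: {"type":"object","properties":{"dp":{"type":"array"},"twist":{"type":"array"},"fingers":{"type":"array"},"newtons":{"type":"number"}},"required":["dp","twist","fingers"]}

```bash
ls; mkdir -p pics; python3 - <<'E'
from bench import ctrl,get_image,calibration
import cv2
for n in("scene","top"):
    cv2.imwrite(f"pics/{n}0.png",cv2.resize(get_image(n)[:,:,::-1],(800,600)))
    print(n,calibration(n))
print(ctrl.get_state())
E
```

```text
pics
scene {'fx': 405.7596718504301, 'fy': 405.7596718504301, 'cx': 254.0420956144371, 'cy': 191.68126099156214, 'eye': array([0.08104296, 0.42362105, 0.83119562]), 'attitude': array([ 0.36049688, -0.79519051, -2.14087658])}
top {'fx': 429.34948046905805, 'fy': 429.34948046905805, 'cx': 252.3015656323568, 'cy': 196.73169969676596, 'eye': array([0.36395697, 0.03500282, 1.15728186]), 'attitude': array([ 0.13487373, -0.14101924, -1.5952071 ])}
{'time': 0.1, 'joint_positions': array([ 1.31909641,  0.32171195, -0.07008843,  1.45155417,  0.02259072,
        1.37081665, -0.05688548]), 'qd': array([-0.00075991, -0.00238311,  0.00225256, -0.00153189, -0.00040471,
        0.0005716 ,  0.00060974]), 'joint_torque': array([-1.14330489e-04, -4.92573488e+01, -4.05832725e-01, -3.13398671e+01,
       -6.42616977e-02,  3.94414819e-02,  5.44731927e-05]), 'position': array([ 0.17056904, -0.62670048,  0.22159432]), 'tool_rot': array([-3.11221998e+00, -4.16136158e-01,  4.85614738e-04]), 'ft_force': array([ 0.49523604, -0.71813735,  0.61606866]), 'torque': array([ 0.04028791,  0.02889429, -0.02923272]), 'grip_force': 0.0, 'grip_width': 0.9975240671252665}
```

View pics/scene0.png

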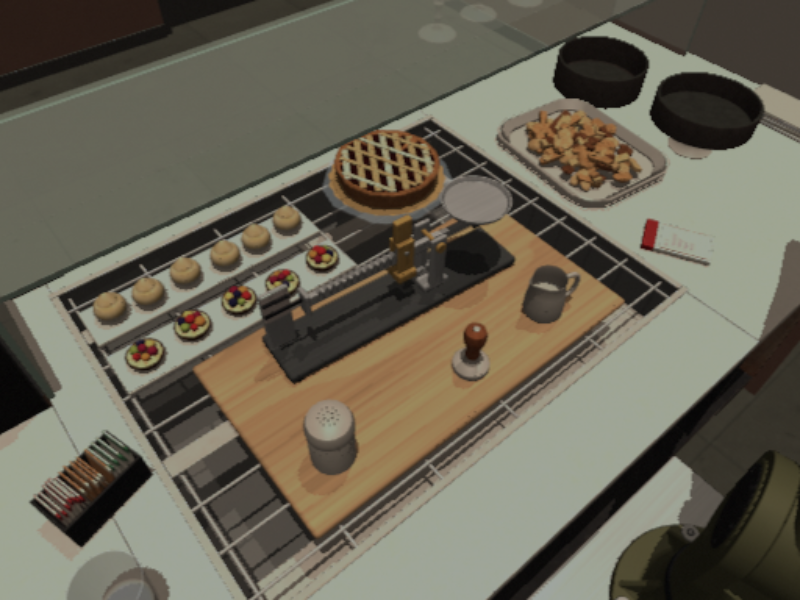

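View pics/top0.png

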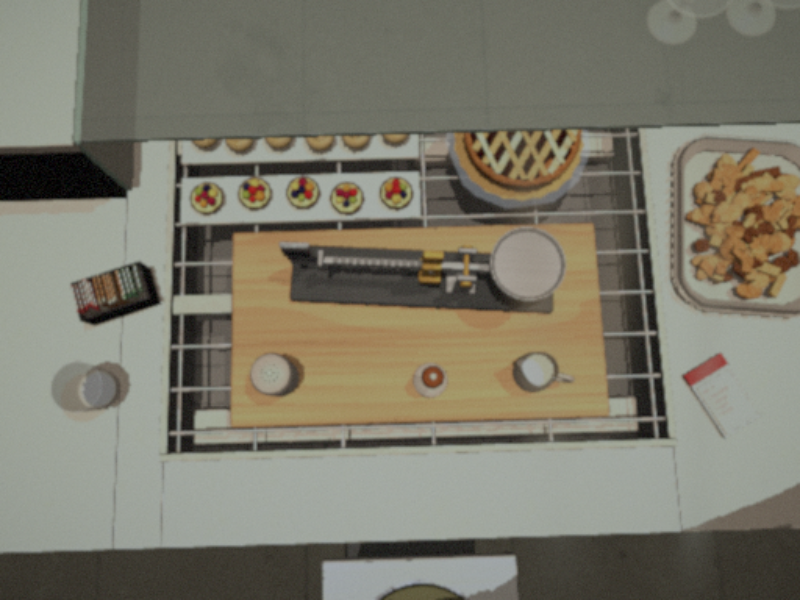

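Scene shows the shaker (dome ~329,418), tamper, pitcher, poise (402,224) and pan (476,201). Top view: shaker (271,373), pan (527,267), poise (432,267). I'll enlarge both to measure.

```bash
cat > h.py <<'E'
import numpy as np, cv2
from bench import ctrl,get_image,calibration
from scipy.spatial.transform import Rotation as R
C={n:calibration(n) for n in("scene","top")}
def ray(n,u,v):
    c=C[n]; d=np.array([(u-c['cx'])/c['fx'],-(v-c['cy'])/c['fy'],-1.])
    return c['eye'],R.from_rotvec(c['attitude']).apply(d)
def onz(n,u,v,z):
    e,d=ray(n,u,v); return e+d*(z-e[2])/d[2]
def tri(p,q): # p in scene, q in top
    (a,d),(b,f)=ray("scene",*p),ray("top",*q)
    s=np.linalg.lstsq(np.c_[d,-f],b-a,rcond=None)[0]
    x,y=a+d*s[0],b+f*s[1]; return (x+y)/2,np.linalg.norm(x-y)
def proj(n,P):
    c=C[n]; p=R.from_rotvec(c['attitude']).inv().apply(np.array(P)-c['eye']); p=np.atleast_2d(p)
    return np.c_[c['cx']+c['fx']*p[:,0]/-p[:,2],c['cy']+c['fy']*p[:,1]/p[:,2]]
def crop(n,u0,v0,u1,v1,k,f):
    im=get_image(n)[v0:v1,u0:u1,::-1]
    cv2.imwrite(f,cv2.convertScaleAbs(cv2.resize(im,None,fx=k,fy=k,interpolation=cv2.INTER_CUBIC),alpha=1.4))
def uc(u,v,u0,v0,k): return (u+.5)/k-.5+u0,(v+.5)/k-.5+v0
E
python3 - <<'E'
from h import *
crop("top",150,140,370,265,3.6,"pics/t1.png")
crop("scene",160,105,335,305,3,"pics/s1.png")
f=lambda u,v:uc(u,v,0,0,800/512)
print(tri(f(329,415),f(271,373)))
print(tri(f(476,201),f(527,265)))
print(tri(f(403,222),f(432,258)))
E
```

```text
(array([0.4505875 , 0.22213538, 0.11788483]), np.float64(6.803877737469786e-06))
(array([ 0.60004566, -0.17588677,  0.16036196]), np.float64(0.0010016933412745005))
(array([ 0.6069871 , -0.02884039,  0.19417541]), np.float64(0.00017519479129116163))
```

View pics/t1.png

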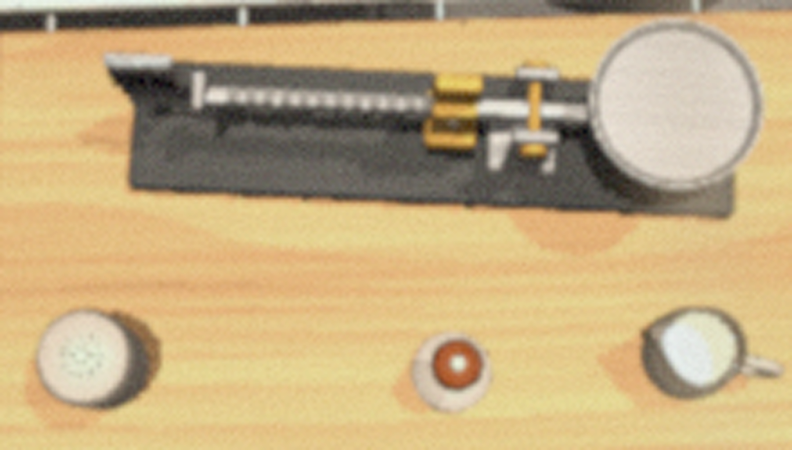

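View pics/s1.png

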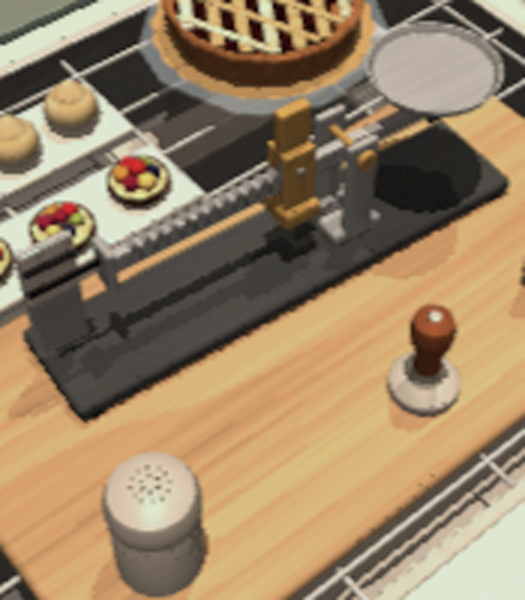

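Top crop: shaker holes (82,355), pan rim centre (676,105), pivot rod mid (535,108), poise top (458,81), beam end (199,90). Scene crop: holes (151,484), pan centre (436,69), poise top (293,105), rod mid (354,144), needle plate (108,250).

```bash
python3 - <<'E'
from h import *
from scipy.optimize import least_squares
T=lambda u,v:uc(u,v,150,140,3.6); S=lambda u,v:uc(u,v,160,105,3)
pts=[("pan",(0,-.09,.168),T(676,105),S(436,69)),("rod",(0,0,.131),T(535,108),S(354,144)),("poise",(0,.055,.197),T(458,81),S(293,105))]
def W(q,p): return np.array([q[0]+np.cos(q[2])*p[0]-np.sin(q[2])*p[1],q[1]+np.sin(q[2])*p[0]+np.cos(q[2])*p[1],p[2]])
def res(q):
    return np.concatenate([proj(n,W(q,p))[0]-m for _,p,t,s in pts for n,m in(("top",t),("scene",s))])
r=least_squares(res,[.6,-.09,-.05]);print(r.x,r.fun.round(1))
for n,p,t,s in pts: print(n,W(r.x,p),tri(s,t))
print("end",tri(S(108,250),T(199,90)),W(r.x,(0,.282,.131)))
print("gate corners",[onz("top",*T(*p),.16) for p in((105,58),(172,60))])
print("base front", [onz("top",*T(*p),.022) for p in((131,187),(733,214))])
print("shaker",tri(S(151,484),T(82,355)),onz("top",*T(82,355),.12),onz("scene",*S(151,484),.12))
print("tamper",onz("top",*T(458,363),.11),"pitcher",onz("top",*T(695,352),.097))
print(R.from_rotvec(ctrl.get_state()['tool_rot']).as_matrix().round(3))
E
```

```text
[ 0.60617624 -0.08593546 -0.09250351] [ 0.4  0.9  0.1 -1.1 -0.1  1.4 -2.5 -1.5  0.5  0.7 -0.  -0.1]
pan [ 0.5978628  -0.17555068  0.168     ] (array([ 0.60041355, -0.17676084,  0.16243839]), np.float64(0.0025445776157948666))
rod [ 0.60617624 -0.08593546  0.131     ] (array([ 0.60765531, -0.09011622,  0.12363147]), np.float64(0.009302048111588601))
poise [ 0.61125668 -0.03117061  0.197     ] (array([ 0.61231038, -0.03083129,  0.1964368 ]), np.float64(0.0020000739136177173))
end (array([0.62498449, 0.13995404, 0.13869811]), np.float64(0.0048986793513461)) [0.63222505 0.19485887 0.131     ]
gate corners [array([0.64504899, 0.20186004, 0.16      ]), array([0.64239506, 0.15725256, 0.16      ])]
base front [array([0.58376605, 0.20545245, 0.022     ]), array([ 0.55038449, -0.24296205,  0.022     ])]
shaker (array([0.45086848, 0.22377231, 0.11731091]), np.float64(0.0014286430909642238)) [0.45116599 0.22378669 0.12      ] [0.44889748 0.22408334 0.12      ]
tamper [ 0.4392647  -0.02839956  0.11      ] pitcher [ 0.44302084 -0.1918485   0.097     ]
[[ 0.965  0.263 -0.   ]
 [ 0.263 -0.965  0.001]
 [-0.    -0.001 -1.   ]]
```

```bash
cat >> h.py <<'E'
def plan(wps,step=.045,yaw=None):
    "rows of tool-axis shifts through world waypoints, turning tool-y to angle yaw"
    s=ctrl.get_state(); p=s['position'].copy(); M=R.from_rotvec(s['tool_rot']).as_matrix()
    for w in wps:
        n=int(np.ceil(np.linalg.norm(np.array(w)-p)/step))
        for i in range(n):
            d=(np.array(w)-p)/(n-i); t=0
            dt=np.round(M.T@d,3); 
            if yaw is not None:
                e=(yaw-np.arctan2(M[1,1],M[0,1])+np.pi)%(2*np.pi)-np.pi; t=np.round(np.clip(-e,-.14,.14),3)
            p=p+M@dt; M=M@R.from_rotvec([0,0,t]).as_matrix(); print(dt.tolist(),[0,0,float(t)])
def st():
    s=ctrl.get_state(); M=R.from_rotvec(s['tool_rot']).as_matrix()
    print(round(s['time'],2),s['position'].round(4),"toolz",M[:,2].round(3),"yawy",np.arctan2(M[1,1],M[0,1]).round(4),s['ft_force'].round(1),round(float(s['grip_width']),3),s['grip_force'])
E
python3 - <<'E'
from h import *
from scipy.optimize import least_squares
f=lambda u,v:uc(u,v,0,0,800/512)
# glass edge: line parallel to y: find (x,z)
for z in(.2,.3,.4,.5,.6): print(z,onz("top",*f(300,135),z)[[0,1]],onz("top",*f(700,127),z)[[0,1]],onz("scene",*f(100,246),z)[[0,1]],onz("scene",*f(400,107),z)[[0,1]])
plan([(.45,-.30,.26),(.50,0,.26),(.45,.2225,.26)],yaw=-.077)
E
```

```text
0.2 [0.80330192 0.16445655] [ 0.79898758 -0.44425629] [0.82903235 0.33789293] [ 0.83455538 -0.21101801]
0.3 [0.75740688 0.1509335 ] [ 0.75354322 -0.39419171] [0.71052877 0.35147479] [ 0.7151768  -0.11047247]
0.4 [0.71151183 0.13741045] [ 0.70809886 -0.34412714] [0.5920252  0.36505665] [ 0.59579821 -0.00992693]
0.5 [0.66561678 0.12388739] [ 0.6626545  -0.29406256] [0.47352162 0.37863851] [0.47641962 0.09061862]
0.6 [0.61972174 0.11036434] [ 0.61721014 -0.24399798] [0.35501805 0.39222038] [0.35704104 0.19116416]
[0.036, -0.024, -0.004] [0, 0, -0.14]
[0.039, -0.019, -0.004] [0, 0, -0.14]
[0.041, -0.013, -0.004] [0, 0, -0.14]
[0.042, -0.008, -0.004] [0, 0, -0.14]
[0.043, -0.002, -0.004] [0, 0, -0.14]
[0.043, 0.004, -0.004] [0, 0, -0.14]
[0.042, 0.01, -0.003] [0, 0, -0.14]
[0.04, 0.016, -0.004] [0, 0, -0.14]
[0.037, 0.021, -0.003] [0, 0, -0.108]
[0.034, 0.026, -0.004] [0, 0, 0.0]
[0.043, 0.004, 0.0] [0, 0, 0.0]
[0.043, 0.004, 0.0] [0, 0, 0.0]
[0.043, 0.004, 0.0] [0, 0, 0.0]
[0.043, 0.004, 0.0] [0, 0, 0.0]
[0.044, 0.004, 0.0] [0, 0, 0.0]
[0.043, 0.003, 0.0] [0, 0, 0.0]
[0.044, 0.004, 0.0] [0, 0, 0.0]
[0.036, -0.011, 0.0] [0, 0, 0.0]
[0.036, -0.011, 0.0] [0, 0, 0.0]
[0.036, -0.011, 0.0] [0, 0, 0.0]
[0.037, -0.011, 0.0] [0, 0, 0.0]
[0.036, -0.012, 0.0] [0, 0, 0.0]
[0.037, -0.011, 0.001] [0, 0, 0.0]
```

Glass shelf edge sits at about x=0.785, z=0.24, clear of everything I need. Moving to above the shaker.

>>> apply_moves(
  dp=[
    [0.036,-0.024,-0.004],
    [0.039,-0.019,-0.004],
    [0.041,-0.013,-0.004],
    [0.042,-0.008,-0.004],
    [0.043,-0.002,-0.004],
    [0.043,0.004,-0.004],
    [0.042,0.01,-0.003],
    [0.04,0.016,-0.004],
    [0.037,0.021,-0.003],
    [0.034,0.026,-0.004],
  ],
  twist=[
    [0,0,-0.14],
    [0,0,-0.14],
    [0,0,-0.14],
    [0,0,-0.14],
    [0,0,-0.14],
    [0,0,-0.14],
    [0,0,-0.14],
    [0,0,-0.14],
    [0,0,-0.108],
    [0,0,0],
  ],
  fingers=[0,0,0,0,0,0,0,0,0,0],
)

```text
time: 1.2
position: [0.451, -0.2987, 0.2607]
tool_rot: [2.303, 2.137, -0.001]
ft_force: [0.3, -0.9, 0.4]
grip_width: 1.001
grip_force: 0.0
```

>>> apply_moves(
  dp=[
    [0.043,0.004,0],
    [0.043,0.004,0],
    [0.043,0.004,0],
    [0.043,0.004,0],
    [0.044,0.004,0],
    [0.043,0.003,0],
    [0.044,0.004,0],
    [0.036,-0.011,0],
    [0.036,-0.011,0],
    [0.036,-0.011,0],
  ],
  twist=[
    [0,0,0],
    [0,0,0],
    [0,0,0],
    [0,0,0],
    [0,0,0],
    [0,0,0],
    [0,0,0],
    [0,0,0],
    [0,0,0],
    [0,0,0],
  ],
  fingers=[0,0,0,0,0,0,0,0,0,0],
)

```text
time: 2.2
position: [0.4753, 0.1115, 0.2604]
tool_rot: [2.305, 2.134, -0.0]
ft_force: [0.2, 0.0, 0.8]
grip_width: 1.002
grip_force: 0.0
```

```bash
python3 -c "
from h import *
st();plan([(.4505,.2225,.26),(.4505,.2225,.08)],yaw=-.077)"
```

```text
2.2 [0.4753 0.1115 0.2604] toolz [ 0. -0. -1.] yawy -0.0768 [0.2 0.  0.8] 1.002 0.0
[0.036, -0.011, 0.0] [0, 0, 0.0]
[0.036, -0.011, 0.0] [0, 0, 0.0]
[0.037, -0.011, 0.0] [0, 0, 0.0]
[-0.0, -0.0, 0.036] [0, 0, 0.0]
[-0.0, -0.0, 0.036] [0, 0, 0.0]
[-0.0, -0.0, 0.036] [0, 0, 0.0]
[-0.0, -0.0, 0.036] [0, 0, 0.0]
[-0.0, -0.0, 0.036] [0, 0, 0.0]
```

>>> apply_moves(
  dp=[
    [0.036,-0.011,0],
    [0.036,-0.011,0],
    [0.037,-0.011,0],
    [0,0,0],
    [0,0,0.036],
    [0,0,0.036],
    [0,0,0.036],
    [0,0,0.036],
    [0,0,0.036],
  ],
  twist=[
    [0,0,0],
    [0,0,0],
    [0,0,0],
    [0,0,0],
    [0,0,0],
    [0,0,0],
    [0,0,0],
    [0,0,0],
    [0,0,0],
  ],
  fingers=[0,0,0,0,0,0,0,0,0],
)

```text
time: 3.1
position: [0.4516, 0.2203, 0.0791]
tool_rot: [2.306, 2.133, -0.0]
ft_force: [0.5, 0.1, 0.5]
grip_width: 0.998
grip_force: 0.0
```

>>> apply_moves(
  dp=[
    [0,0,0.011],
    [0,0,0.01],
    [0,0,0],
    [0,0,0],
    [0,0,0],
    [0,0,0],
    [0,0,0],
    [0,0,0],
    [0,0,0],
    [0,0,0],
  ],
  twist=[
    [0,0,0],
    [0,0,0],
    [0,0,0],
    [0,0,0],
    [0,0,0],
    [0,0,0],
    [0,0,0],
    [0,0,0],
    [0,0,0],
    [0,0,0],
  ],
  fingers=[0,0,0,0.4,0.4,0.4,0.4,0.4,0.4,0.4],
  newtons=20,
)

```text
time: 4.1
position: [0.4518, 0.2216, 0.0602]
tool_rot: [2.305, 2.134, 0.001]
ft_force: [-1.4, 0.4, 6.3]
grip_width: 0.739
grip_force: 20.1
```

```bash
python3 -c "
from h import *
st();crop('scene',160,105,335,305,3,'pics/s2.png')"
```

```text
4.1 [0.4518 0.2216 0.0602] toolz [ 0.001  0.    -1.   ] yawy -0.0769 [-1.4  0.4  6.3] 0.739 20.06425413012039
```

View pics/s2.png

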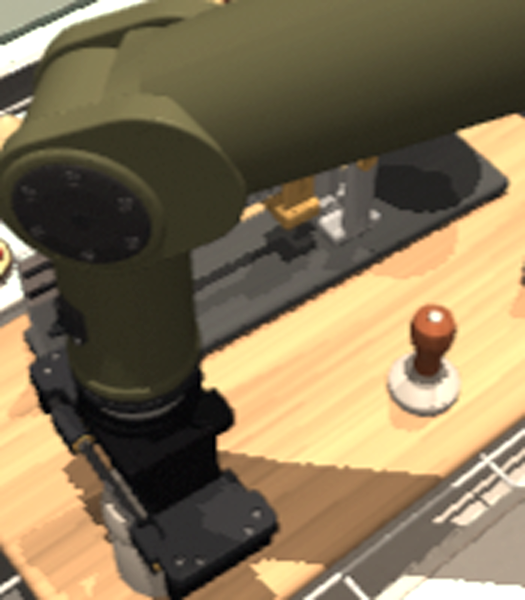

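The fingers hold the shaker at 64 mm opening, its body diameter (grip at lower left of the picture, tamper untouched at (427,365)). Lifting.

>>> apply_moves(
  dp=[
    [0,0,-0.01],
    [0,0,-0.02],
    [0,0,-0.035],
    [0,0,-0.04],
    [0,0,-0.04],
    [0,0,-0.04],
    [0,0,-0.02],
    [0,0,-0.01],
    [0,0,0],
    [0,0,0],
  ],
  twist=[
    [0,0,0],
    [0,0,0],
    [0,0,0],
    [0,0,0],
    [0,0,0],
    [0,0,0],
    [0,0,0],
    [0,0,0],
    [0,0,0],
    [0,0,0],
  ],
  fingers=[0.4,0.4,0.4,0.4,0.4,0.4,0.4,0.4,0.4,0.4],
)

```text
time: 5.15
position: [0.4507, 0.2208, 0.2732]
tool_rot: [-2.305, -2.134, 0.003]
ft_force: [-0.0, -0.6, -2.3]
grip_width: 0.744
grip_force: 20.0
```

```bash
python3 -c "
from h import *
st();plan([(.50,0,.272),(.50,-.13,.272),(.599,-.176,.26)],step=.04,yaw=-.077)"
```

```text
5.15 [0.4507 0.2208 0.2732] toolz [-0.002 -0.001 -1.   ] yawy -0.0771 [-0.  -0.6 -2.3] 0.744 19.970352269016235
[-0.036, 0.011, 0.0] [0, 0, -0.0]
[-0.036, 0.011, 0.0] [0, 0, -0.0]
[-0.036, 0.011, 0.0] [0, 0, -0.0]
[-0.036, 0.011, 0.0] [0, 0, -0.0]
[-0.036, 0.011, 0.001] [0, 0, -0.0]
[-0.036, 0.011, 0.0] [0, 0, -0.0]
[-0.032, 0.003, 0.0] [0, 0, -0.0]
[-0.033, 0.002, 0.0] [0, 0, -0.0]
[-0.032, 0.003, 0.0] [0, 0, -0.0]
[-0.033, 0.002, 0.0] [0, 0, -0.0]
[-0.013, 0.034, 0.004] [0, 0, -0.0]
[-0.013, 0.034, 0.004] [0, 0, -0.0]
[-0.012, 0.034, 0.004] [0, 0, -0.0]
```

>>> apply_moves(
  dp=[
    [-0.036,0.011,0],
    [-0.036,0.011,0],
    [-0.036,0.011,0],
    [-0.036,0.011,0],
    [-0.036,0.011,0],
    [-0.036,0.011,0],
    [-0.032,0.003,0],
    [-0.033,0.002,0],
    [-0.032,0.003,0],
    [-0.033,0.002,0],
  ],
  twist=[
    [0,0,0],
    [0,0,0],
    [0,0,0],
    [0,0,0],
    [0,0,0],
    [0,0,0],
    [0,0,0],
    [0,0,0],
    [0,0,0],
    [0,0,0],
  ],
  fingers=[0.4,0.4,0.4,0.4,0.4,0.4,0.4,0.4,0.4,0.4],
)

```text
time: 6.15
position: [0.4995, -0.1305, 0.2723]
tool_rot: [-2.302, -2.133, 0.002]
ft_force: [0.7, 0.9, -2.4]
grip_width: 0.745
grip_force: 20.0
```

>>> apply_moves(
  dp=[
    [-0.013,0.034,0],
    [-0.013,0.034,0],
    [-0.012,0.034,0],
    [0,0,0.015],
    [0,0,0.015],
    [0,0,0],
    [0,0,0],
    [0,0,0],
    [0,0,0],
    [0,0,0],
  ],
  twist=[
    [0,0,0],
    [0,0,0],
    [0,0,0],
    [0,0,0],
    [0,0,0],
    [0,0,0],
    [0,0,0],
    [0,0,0],
    [0,0,0],
    [0,0,0],
  ],
  fingers=[0.4,0.4,0.4,0.4,0.4,0.4,0.4,0.4,0.4,0.4],
)

```text
time: 7.15
position: [0.5995, -0.1753, 0.2456]
tool_rot: [2.304, 2.133, 0.0]
ft_force: [0.1, -0.2, -1.6]
grip_width: 0.741
grip_force: 20.0
```

```bash
python3 -c "
from h import *
st();crop('top',240,120,370,230,5,'pics/t3.png');st()"
```

```text
7.15 [ 0.5995 -0.1753  0.2456] toolz [ 0.001 -0.001 -1.   ] yawy -0.077 [ 0.1 -0.2 -1.6] 0.741 19.968850131921272
7.2 [ 0.5995 -0.1754  0.2454] toolz [ 0.001 -0.001 -1.   ] yawy -0.077 [ 0.1 -1.4 -2.2] 0.744 19.96881120481584
```

View pics/t3.png

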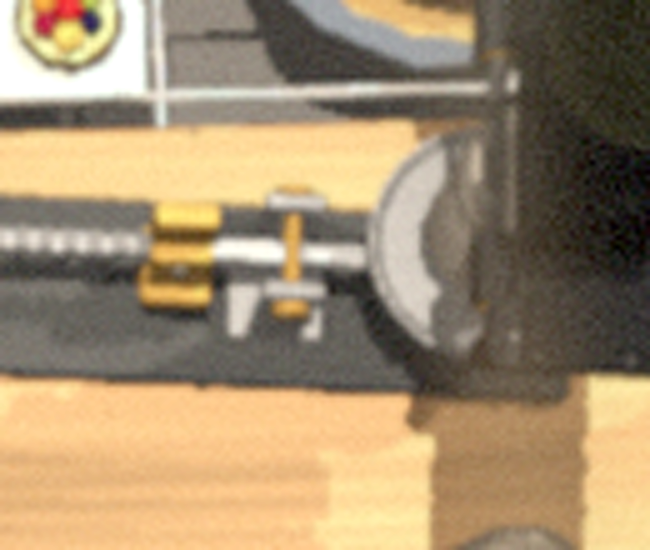

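The gripper is over the pan (pan's left rim visible at x≈370, shaker well inside); the poise is at (185,255). Lowering slowly to contact.

>>> apply_moves(
  dp=[
    [0,0,0.012],
    [0,0,0.012],
    [0,0,0.008],
    [0,0,0.003],
    [0,0,0],
    [0,0,0],
  ],
  twist=[
    [0,0,0],
    [0,0,0],
    [0,0,0],
    [0,0,0],
    [0,0,0],
    [0,0,0],
  ],
  fingers=[0.4,0.4,0.4,0.4,0.4,0.4],
)

```text
time: 7.8
position: [0.5996, -0.1753, 0.2097]
tool_rot: [2.305, 2.134, 0.0]
ft_force: [-0.3, 0.4, -2.1]
grip_width: 0.746
grip_force: 20.0
```

>>> apply_moves(
  dp=[
    [0,0,0.002],
    [0,0,0.002],
    [0,0,0],
    [0,0,0],
  ],
  twist=[
    [0,0,0],
    [0,0,0],
    [0,0,0],
    [0,0,0],
  ],
  fingers=[0.4,0.4,0.4,0.4],
)

```text
time: 8.2
position: [0.5994, -0.1754, 0.2056]
tool_rot: [2.305, 2.134, -0.0]
ft_force: [-0.5, 0.3, -1.7]
grip_width: 0.744
grip_force: 20.0
```

>>> apply_moves(
  dp=[
    [0,0,0.001],
    [0,0,0.001],
    [0,0,0.001],
    [0,0,0.001],
    [0,0,0],
    [0,0,0],
  ],
  twist=[
    [0,0,0],
    [0,0,0],
    [0,0,0],
    [0,0,0],
    [0,0,0],
    [0,0,0],
  ],
  fingers=[0.4,0.4,0.4,0.4,0.4,0.4],
)

```text
time: 8.8
position: [0.5994, -0.1753, 0.2015]
tool_rot: [2.305, 2.134, -0.0]
ft_force: [0.4, -0.7, -1.3]
grip_width: 0.747
grip_force: 20.0
```

>>> apply_moves(
  dp=[
    [0,0,0.001],
    [0,0,0.001],
    [0,0,0],
    [0,0,0],
  ],
  twist=[
    [0,0,0],
    [0,0,0],
    [0,0,0],
    [0,0,0],
  ],
  fingers=[0.4,0.4,0.4,0.4],
)

```text
time: 9.2
position: [0.5994, -0.1753, 0.1995]
tool_rot: [2.305, 2.134, -0.0]
ft_force: [-0.1, 0.2, -1.5]
grip_width: 0.743
grip_force: 20.0
```

>>> apply_moves(
  dp=[
    [0,0,0.001],
    [0,0,0.001],
    [0,0,0],
    [0,0,0],
  ],
  twist=[
    [0,0,0],
    [0,0,0],
    [0,0,0],
    [0,0,0],
  ],
  fingers=[0.4,0.4,0.4,0.4],
)

```text
time: 9.6
position: [0.5996, -0.1748, 0.1987]
tool_rot: [2.304, 2.134, 0.001]
ft_force: [-3.6, 2.6, 5.2]
grip_width: 0.743
grip_force: 20.0
```

Pan is at its stop with a light press; releasing and withdrawing straight up.

>>> apply_moves(
  dp=[
    [0,0,-0.001],
    [0,0,0],
    [0,0,0],
    [0,0,0],
    [0,0,0],
    [0,0,-0.02],
    [0,0,-0.04],
    [0,0,-0.04],
    [0,0,-0.03],
    [0,0,0],
  ],
  twist=[
    [0,0,0],
    [0,0,0],
    [0,0,0],
    [0,0,0],
    [0,0,0],
    [0,0,0],
    [0,0,0],
    [0,0,0],
    [0,0,0],
    [0,0,0],
  ],
  fingers=[0.4,0.2,0.1,0,0,0,0,0,0,0],
)

```text
time: 10.6
position: [0.6015, -0.1754, 0.3338]
tool_rot: [2.3, 2.129, 0.007]
ft_force: [0.4, -0.3, 0.2]
grip_width: 1.001
grip_force: 0.0
```

```bash
python3 -c "
from h import *
st();plan([(.6108,-.031,.29)],step=.04,yaw=-.077)"
```

```text
10.6 [ 0.6015 -0.1754  0.3338] toolz [ 0.008 -0.003 -1.   ] yawy -0.0771 [ 0.4 -0.3  0.2] 1.001 0.0
[0.036, -0.001, 0.011] [0, 0, -0.0]
[0.036, -0.0, 0.011] [0, 0, -0.0]
[0.036, -0.001, 0.011] [0, 0, -0.0]
[0.037, -0.0, 0.011] [0, 0, -0.0]
```

>>> apply_moves(
  dp=[
    [0.036,-0.001,0.011],
    [0.036,0,0.011],
    [0.036,-0.001,0.011],
    [0.037,0,0.011],
    [0,0,0],
    [0,0,0],
  ],
  twist=[
    [0,0,0],
    [0,0,0],
    [0,0,0],
    [0,0,0],
    [0,0,0],
    [0,0,0],
  ],
  fingers=[0,0,0,0,0,0],
)

```text
time: 11.2
position: [0.6082, -0.0297, 0.2837]
tool_rot: [-2.302, -2.137, 0.002]
ft_force: [0.1, -0.4, -0.6]
grip_width: 0.997
grip_force: 0.0
```

```bash
python3 -c "
from h import *
st();a=get_image('scene')[90:250,150:350,::-1];b=get_image('top')[110:230,170:370,::-1]
o=np.vstack([cv2.resize(x,None,fx=2.1*1.0,fy=2.1,interpolation=cv2.INTER_CUBIC) for x in(a,b)])
cv2.imwrite('pics/c4.png',cv2.convertScaleAbs(o,alpha=1.5));print(o.shape)"
```

```text
11.2 [ 0.6082 -0.0297  0.2837] toolz [-0.001 -0.    -1.   ] yawy -0.0746 [ 0.1 -0.4 -0.6] 0.997 0.0
(588, 420, 3)
```

View pics/c4.png

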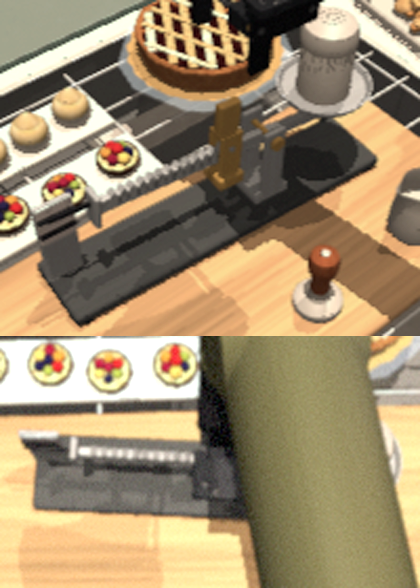

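Shaker stands upright on the pan (scene crop 328,60), the beam is pointer-up, poise at (228,140). Going down over the poise's grip plate.

>>> apply_moves(
  dp=[
    [-0.001,0.002,0.02],
    [0,0,0.03],
    [0,0,0.03],
    [0,0,0.02],
    [0,0,0.012],
    [0,0,0],
    [0,0,0],
    [0,0,0],
    [0,0,0],
    [0,0,0],
  ],
  twist=[
    [0,0,0],
    [0,0,0],
    [0,0,0],
    [0,0,0],
    [0,0,0],
    [0,0,0],
    [0,0,0],
    [0,0,0],
    [0,0,0],
    [0,0,0],
  ],
  fingers=[0,0,0,0,0,0,0.6,0.75,0.8,0.85],
  newtons=12,
)

```text
time: 12.3
position: [0.6109, -0.0317, 0.1734]
tool_rot: [2.304, 2.134, 0.001]
ft_force: [0.4, 0.8, -0.4]
grip_width: 0.717
grip_force: 0.0
```

>>> apply_moves(
  dp=[
    [0,0,0],
    [0,0,0],
    [0,0,0],
    [0,0,0],
  ],
  twist=[
    [0,0,0],
    [0,0,0],
    [0,0,0],
    [0,0,0],
  ],
  fingers=[0.9,1,1,1],
)

```text
time: 12.7
position: [0.6104, -0.0318, 0.1725]
tool_rot: [2.305, 2.134, -0.0]
ft_force: [-0.2, -0.3, 0.2]
grip_width: 0.353
grip_force: 0.0
```

>>> apply_moves(
  dp=[
    [0,0,0],
    [0,0,0],
    [0,0,0],
    [0,0,0],
    [0,0,0],
    [0,0,0],
  ],
  twist=[
    [0,0,0],
    [0,0,0],
    [0,0,0],
    [0,0,0],
    [0,0,0],
    [0,0,0],
  ],
  fingers=[1,1,1,1,1,1],
)

```text
time: 13.3
position: [0.6106, -0.0317, 0.1726]
tool_rot: [2.305, 2.134, 0.0]
ft_force: [0.5, 0.9, 1.1]
grip_width: 0.135
grip_force: 12.0
```

>>> apply_moves(
  dp=[
    [0,0,-0.004],
    [0,0,-0.004],
    [0,0,0],
    [0,0,0],
  ],
  twist=[
    [0,0,0],
    [0,0,0],
    [0,0,0],
    [0,0,0],
  ],
  fingers=[1,1,1,1],
)

```text
time: 13.7
position: [0.6102, -0.0318, 0.1804]
tool_rot: [-2.305, -2.134, 0.001]
ft_force: [-0.0, 0.3, -2.8]
grip_width: 0.14
grip_force: 12.0
```

>>> apply_moves(
  dp=[
    [0.006,0,-0.0004],
    [0.012,0,-0.0008],
    [0.012,0,-0.0008],
    [0.012,0,-0.0009],
    [0.012,0,-0.0008],
    [0.012,0,-0.0009],
    [0.012,0,-0.0008],
    [0.006,0,-0.0005],
    [0,0,0],
    [0,0,0],
  ],
  twist=[
    [0,0,0],
    [0,0,0],
    [0,0,0],
    [0,0,0],
    [0,0,0],
    [0,0,0],
    [0,0,0],
    [0,0,0],
    [0,0,0],
    [0,0,0],
  ],
  fingers=[1,1,1,1,1,1,1,1,1,1],
)

```text
time: 14.7
position: [0.617, 0.0515, 0.1863]
tool_rot: [2.305, 2.134, -0.001]
ft_force: [-0.8, -0.5, -2.6]
grip_width: 0.139
grip_force: 12.0
```

>>> apply_moves(
  dp=[
    [0,0,0.004],
    [0,0,0.003],
    [0,0,0.002],
    [0,0,0.002],
    [0,0,0.002],
    [0,0,0],
    [0,0,0],
  ],
  twist=[
    [0,0,0],
    [0,0,0],
    [0,0,0],
    [0,0,0],
    [0,0,0],
    [0,0,0],
    [0,0,0],
  ],
  fingers=[1,1,1,1,1,1,1],
)

```text
time: 15.4
position: [0.617, 0.0522, 0.1736]
tool_rot: [2.305, 2.134, 0.0]
ft_force: [-0.1, 0.4, 0.1]
grip_width: 0.137
grip_force: 12.0
```

>>> apply_moves(
  dp=[
    [0,0,0],
    [0,0,0],
    [0,0,0],
    [0,0,0],
    [0,0,0],
    [0,0,0],
    [0,0,0],
    [0,0,0],
    [0,0,0],
    [0,0,0],
  ],
  twist=[
    [0,0,0],
    [0,0,0],
    [0,0,0],
    [0,0,0],
    [0,0,0],
    [0,0,0],
    [0,0,0],
    [0,0,0],
    [0,0,0],
    [0,0,0],
  ],
  fingers=[0.75,0.7,0.65,0.6,0.6,0.6,0.6,0.6,0.6,0.6],
)

```text
time: 16.4
position: [0.6169, 0.052, 0.1734]
tool_rot: [2.305, 2.134, -0.0]
ft_force: [0.3, 0.3, 0.1]
grip_width: 0.399
grip_force: 0.0
```

```bash
python3 -c "
from h import *
st()
crop('scene',160,120,280,230,5,'pics/s5.png')"
```

```text
16.4 [0.6169 0.052  0.1734] toolz [-0. -0. -1.] yawy -0.0769 [0.3 0.3 0.1] 0.399 0.0
```

View pics/s5.png

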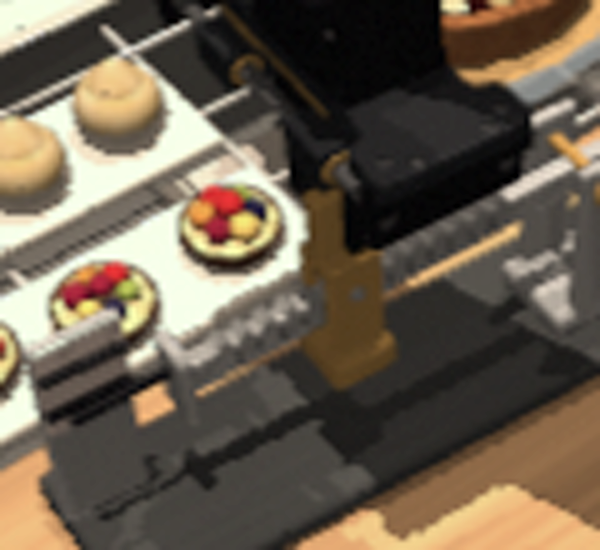

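The poise hangs free with the gripper open around it; the needle end is near the gate (180,370), roughly level. I'll quantify its shift against the initial (level) picture and the +0.07 picture by template matching.

```bash
python3 - <<'E'
from h import *
def load(f,k,u0,v0,rows=None):
    im=cv2.imread(f,0); im=im[:rows]
    im=cv2.resize(im,(round(im.shape[1]/k),round(im.shape[0]/k)),interpolation=cv2.INTER_AREA)
    return cv2.resize(im,None,fx=4,fy=4,interpolation=cv2.INTER_CUBIC),u0,v0
A=load("pics/s1.png",3,160,105);B=load("pics/c4.png",2.1,150,90,336);D=load("pics/s5.png",5,160,120)
def patch(I,a): im,u,v=I; return im[(a[1]-v)*4:(a[3]-v)*4,(a[0]-u)*4:(a[2]-u)*4]
for name,a in(("beamend",(193,182,203,202)),("beamend2",(191,184,206,198)),("gate",(166,186,184,210))):
    t=patch(A,a)
    for n,I in(("+0.07",B),("now",D)):
        s=patch(I,(a[0]-5,a[1]-9,a[2]+5,a[3]+9)); m=cv2.matchTemplate(s,t,cv2.TM_CCOEFF_NORMED)
        _,mx,_,l=cv2.minMaxLoc(m); print(name,n,round(mx,2),"shift",l[0]/4-5,l[1]/4-9)
q=np.array([.6,-.09,.0]);yaw=-.077
piv=np.array([.599-np.sin(.077)*-0+.09*.077,-.1755+.0897,.131])
d=np.array([.077,.997,0])
for th in(0,.07,.038): print(th,proj("scene",piv+d*.27+[0,0,.27*th])[0].round(1))
E
```

```text
beamend +0.07 0.86 shift -0.5 -4.5
beamend now 0.88 shift -0.25 1.5
beamend2 +0.07 0.89 shift 0.0 -4.75
beamend2 now 0.82 shift 0.0 1.75
gate +0.07 0.99 shift 0.0 0.0
gate now 0.96 shift 0.0 0.0
0 [178.2 198.8]
0.07 [177.1 193.3]
0.038 [177.6 195.8]
```

Tilt is about -0.024 (1.6 px low versus 4.6 px for +0.07), borderline heavy on the poise side: notch 6 should give about +0.014. Moving one notch inward.

>>> apply_moves(
  dp=[
    [0,0,0.004],
    [0,0,0.004],
    [0,0,0],
    [0,0,0],
    [0,0,0],
    [0,0,0],
    [0,0,0],
    [0,0,0],
    [0,0,0],
    [0,0,0],
  ],
  twist=[
    [0,0,0],
    [0,0,0],
    [0,0,0],
    [0,0,0],
    [0,0,0],
    [0,0,0],
    [0,0,0],
    [0,0,0],
    [0,0,0],
    [0,0,0],
  ],
  fingers=[0.6,0.6,0.7,0.8,0.9,1,1,1,1,1],
)

```text
time: 17.45
position: [0.6169, 0.052, 0.1654]
tool_rot: [2.305, 2.134, 0.0]
ft_force: [0.6, 0.0, -0.2]
grip_width: 0.139
grip_force: 12.0
```

>>> apply_moves(
  dp=[
    [0,0,-0.003],
    [0,0,-0.004],
    [0,0,-0.004],
    [0,0,-0.004],
    [0,0,-0.003],
    [0,0,-0.003],
    [0,0,0],
    [0,0,0],
    [0,0,0],
    [0,0,0],
  ],
  twist=[
    [0,0,0],
    [0,0,0],
    [0,0,0],
    [0,0,0],
    [0,0,0],
    [0,0,0],
    [0,0,0],
    [0,0,0],
    [0,0,0],
    [0,0,0],
  ],
  fingers=[1,1,1,1,1,1,1,1,1,1],
)

```text
time: 18.45
position: [0.6168, 0.052, 0.1862]
tool_rot: [-2.305, -2.134, 0.001]
ft_force: [-0.3, -0.1, -3.1]
grip_width: 0.14
grip_force: 12.0
```

>>> apply_moves(
  dp=[
    [-0.006,0,0],
    [-0.006,0,0],
    [0,0,0],
    [0,0,0.004],
    [0,0,0.003],
    [0,0,0.003],
    [0,0,0.002],
    [0,0,0.002],
    [0,0,0],
    [0,0,0],
  ],
  twist=[
    [0,0,0],
    [0,0,0],
    [0,0,0],
    [0,0,0],
    [0,0,0],
    [0,0,0],
    [0,0,0],
    [0,0,0],
    [0,0,0],
    [0,0,0],
  ],
  fingers=[1,1,1,1,1,1,1,1,1,1],
)

```text
time: 19.45
position: [0.6161, 0.04, 0.1726]
tool_rot: [2.305, 2.134, 0.0]
ft_force: [0.1, -1.3, 0.6]
grip_width: 0.136
grip_force: 12.0
```

>>> apply_moves(
  dp=[
    [0,0,0],
    [0,0,0],
    [0,0,0],
    [0,0,0],
    [0,0,0],
    [0,0,0],
    [0,0,0],
    [0,0,0],
    [0,0,0],
    [0,0,0],
  ],
  twist=[
    [0,0,0],
    [0,0,0],
    [0,0,0],
    [0,0,0],
    [0,0,0],
    [0,0,0],
    [0,0,0],
    [0,0,0],
    [0,0,0],
    [0,0,0],
  ],
  fingers=[0.75,0.7,0.6,0.5,0.4,0.3,0.2,0.1,0,0],
)

```text
time: 20.45
position: [0.616, 0.04, 0.1724]
tool_rot: [2.305, 2.134, -0.0]
ft_force: [-0.5, 0.2, 0.7]
grip_width: 0.937
grip_force: 0.0
```

>>> apply_moves(
  dp=[
    [0,0,-0.01],
    [0,0,-0.02],
    [0,0,-0.04],
    [0,0,-0.04],
    [0,-0.04,0],
    [0,-0.04,0],
    [0,-0.04,0],
    [0,-0.02,0],
    [0,0,0],
    [0,0,0],
  ],
  twist=[
    [0,0,0],
    [0,0,0],
    [0,0,0],
    [0,0,0],
    [0,0,0],
    [0,0,0],
    [0,0,0],
    [0,0,0],
    [0,0,0],
    [0,0,0],
  ],
  fingers=[0,0,0,0,0,0,0,0,0,0],
)

```text
time: 21.45
position: [0.4771, 0.0506, 0.2834]
tool_rot: [2.304, 2.132, 0.001]
ft_force: [-0.3, -0.3, 0.7]
grip_width: 1.006
grip_force: 0.0
```

```bash
python3 - <<'E'
from h import *
st()
crop('scene',160,105,335,305,3,'pics/s6.png')
def load(f,k,u0,v0):
    im=cv2.imread(f,0); im=cv2.resize(im,(round(im.shape[1]/k),round(im.shape[0]/k)),interpolation=cv2.INTER_AREA)
    return cv2.resize(im,None,fx=4,fy=4,interpolation=cv2.INTER_CUBIC),u0,v0
A=load("pics/s1.png",3,160,105);D=load("pics/s6.png",3,160,105)
def patch(I,a): im,u,v=I; return im[(a[1]-v)*4:(a[3]-v)*4,(a[0]-u)*4:(a[2]-u)*4]
for name,a in(("beamend",(193,182,203,202)),("beamend2",(191,184,206,198)),("gate",(166,186,184,210))):
    t=patch(A,a); s=patch(D,(a[0]-5,a[1]-9,a[2]+5,a[3]+9)); m=cv2.matchTemplate(s,t,cv2.TM_CCOEFF_NORMED)
    _,mx,_,l=cv2.minMaxLoc(m); print(name,round(mx,2),"shift",l[0]/4-5,l[1]/4-9)
E
```

```text
21.45 [0.4771 0.0506 0.2834] toolz [ 0.002 -0.001 -1.   ] yawy -0.0772 [-0.3 -0.3  0.7] 1.006 0.0
beamend 1.0 shift 0.0 0.0
beamend2 1.0 shift 0.0 0.0
gate 1.0 shift 0.0 0.0
```

View pics/s6.png

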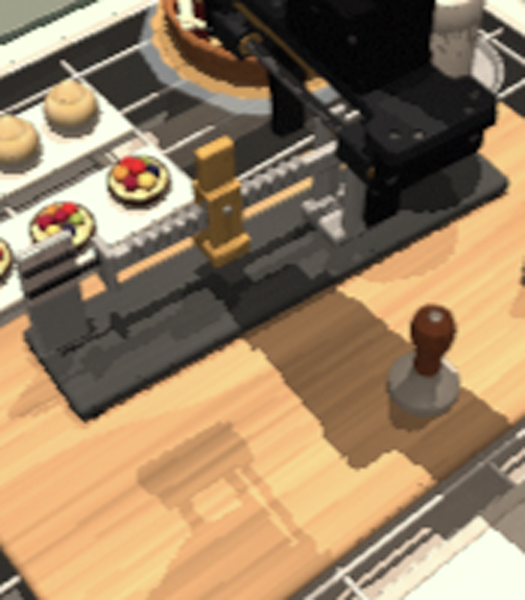

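The poise hangs upright at (220,200), the needle is exactly where it was at level, shaker on the pan. A numeric check that the poise is in notch 6 rather than on a tooth:

```bash
python3 - <<'E'
from h import *
from scipy.optimize import minimize_scalar
im=[cv2.cvtColor(cv2.imread(f),cv2.COLOR_BGR2HSV) for f in("pics/s1.png","pics/s6.png")]
# best poise shift (along, up) between level pictures by matching the poise patch on saturation
a=cv2.imread("pics/s1.png");b=cv2.imread("pics/s6.png")
t=a[98:232,268:318]; m=cv2.matchTemplate(b[:, :300],t,cv2.TM_CCOEFF_NORMED); _,mx,_,l=cv2.minMaxLoc(m)
print("match",mx,"shift px",(l[0]-268)/3,(l[1]-98)/3)
P=np.array([.611,-.031,.170]);d=np.array([.077,.997,0])
for n in(5.5,6,6.5,7):
    for up in(0,.0043): print(n,up,(proj("scene",P+d*.012*n+[0,0,up])-proj("scene",P)).round(2))
E
```

```text
match 0.8071765303611755 shift px -25.0 13.0
5.5 0 [[-23.48  11.2 ]]
5.5 0.0043 [[-23.53   9.86]]
6 0 [[-25.68  12.25]]
6 0.0043 [[-25.74  10.91]]
6.5 0 [[-27.89  13.3 ]]
6.5 0.0043 [[-27.96  11.97]]
7 0 [[-30.11  14.36]]
7 0.0043 [[-30.18  13.03]]
```

It agrees with notch 6, seated. Handing in.

```bash
python3 -c "
from bench import ctrl
print(ctrl.close_job())"
```

```text
the job is handed in; nothing more can be done
None
```

The job is handed in: the shaker stands upright on the pan, the poise hangs free in notch 6, and the last picture shows the pointer at its level position in the gate. The tamper and pitcher were not touched; no verdict came back.

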